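Cap a rotor bucket and weigh it on the sprung hook scale

TASK

Press the bucket's half-open cap down until it is level and fully closed, while the bucket stands on the bench; then hang the bucket by its bail on the hook of the spring scale, lowering it gently so the hook never hits its bottom stop, let go and leave it hanging still and untouched for a good second (allow two). Then lift it off and stand it upright in the middle of the black mat, cap still closed. Do not drop it, and leave the rack, bottle and cup where they are.

Things in the scene. Friction and masses are not known exactly. Their poses are not given: they have to be found in the camera images.
- bucket: Loose square aluminium centrifuge bucket, 100 x 100 mm, rim 80 mm high, 0.4 to 0.7 kg with its cap. Origin: centre of its underside, z up. The cap's hinge lies along the +x rim, its free edge and tab at the -x side. A rigid steel bail stands over it in its y-z plane: two flat arms (16 mm wide, 6 mm thick) at y = +-56 mm, joined by a top bar (see bail_mid).
- bail_mid (a point): Centre of the bail's top bar, 142 mm above the bucket's underside, axes as the bucket's. Bar 10 x 10 mm, 118 mm long along y. Clear window below it: 51 mm high (from 86 mm, the closed cap's top, to 137 mm) and 106 mm wide. Its middle must stay free for the hook: grip the bar 25 to 35 mm to one side of the middle, fingers closing along the bucket's x.
- cap (a joint): Angle of the grey hinged cap (6 mm plate, 104 x 102 mm, a 50 mm wide tab 14 mm beyond its free edge), rad: 0 = level and fully closed (firm stop), larger = free edge higher. Starts 0.15 to 0.32. Stiff hinge: the cap stays where it is left and yields to about 2.5 N pressed down near the free edge.
- cap_press (a point): Point on top of the cap at the root of its tab, on the middle line, 104 mm from the hinge line. With the cap closed it lies 52 mm to the -x side of the bucket's centre, 86 mm above its underside. A good place to press straight down with shut fingers, turned so that the gripper's line of closing is along the bucket's y: this keeps its knuckles off the bail. Moves with the cap.
- scale: Fixed bench spring scale: base plate 170 x 140 x 14 mm, white column 30 x 40 mm, top 270 mm high. Origin on the bench 3 mm behind the column's front face; the hook points along the scale's -x, z up. Place and yaw vary.
- hook (a joint): Downward travel of the sprung hook, m: 0 = empty, at its top; 0.06 = bottom stop. Spring 200 N/m (5 mm per newton), lightly damped: bounces for a second or so. The bucket pulls it down about 20 to 35 mm at rest.
- hook_seat (a point): Where the bail's bar should rest: top of the hook's flat level prong, 100 mm in front of the scale's origin, 225 mm above the bench when empty; axes as the scale's; moves with the hook. Prong 10 mm wide, 8 mm thick, along the scale's x; its end, 136 mm from the scale's origin, turns up 12 mm (6 mm thick). It enters the bail's window tip first, the bar across it (along the scale's y).
- mat: Fixed black rubber mat, 170 x 170 mm, 6 mm thick, flat on the bench. Origin: centre of its underside; its top is 6 mm above it.
- tube_rack: White loose tube rack, 70 x 130 x 50 mm high; origin under its centre. Leave alone.
- reagent_bottle: Amber bottle, 72 mm across, 140 mm high; origin under its centre. Leave alone.
- beaker: White ceramic cup, 70 mm across, 60 mm high; origin under its centre. Leave alone.
Things that resemble listed ones, but are neither listed nor needed, are in the scene too. There is more than one size of the bucket; the job needs the larger.

How it is judged (in metres and radians):
On the way, in this order (a step that is already met when the one before it is completed fails the run):
1. the cap is pressed level and closed (within 2 degrees) while the bucket stands on the bench (value of joint cap below 0.035 rad and height (world z) of bucket below 0.01 m and angle between bucket's own z axis and vertical below 0.06 rad), for 0.2 s.
2. the closed bucket hangs on the scale's hook, untouched by the robot and still, for one second (value of joint cap below 0.035 rad and value of joint hook above 0.012 m and height (world z) of bucket above 0.02 m and contact force between bucket and scale above 2.5 N and contact force between each of the arm, the fingers and bucket below 0.05 N and contact force between each of the arm, the fingers and scale below 0.05 N and linear speed of bucket below 0.02 m/s and angular speed of bucket below 0.2 rad/s), for 1 s.
At the end, for the whole second after the job is handed in: The bucket stands upright (tilt under 3.4 degrees) and at rest on the mat, its centre within 37 mm of the mat's centre along each of the mat's sides, its cap closed within 2 degrees, and the scale's hook is empty, back at its top (x of bucket in the frame of mat between -0.037 and 0.037 m and y of bucket in the frame of mat between -0.037 and 0.037 m and z of bucket in the frame of mat below 0.01 m and angle between bucket's own z axis and vertical below 0.06 rad and value of joint cap below 0.035 rad and value of joint hook below 0.005 m and linear speed of bucket below 0.02 m/s and angular speed of bucket below 0.2 rad/s); the robot touches nothing.
It fails at once if the hook is driven or dropped to its bottom stop (travel over 56 mm) (value of joint hook above 0.056 m).
It fails at once if the bucket is dropped (moves faster than 0.45 m/s with the robot not touching it) (linear speed of bucket above 0.45 m/s and contact force between each of the arm, the fingers and bucket below 0.05 N).
It fails at once if the tube rack is moved more than 30 mm or tipped (distance of tube_rack from where it was at the start of the episode above 0.03 m or angle between tube_rack's own z axis and vertical above 0.3 rad).
It fails at once if the bottle is moved more than 30 mm or tipped (distance of reagent_bottle from where it was at the start of the episode above 0.03 m or angle between reagent_bottle's own z axis and vertical above 0.3 rad).
It fails at once if the cup is moved more than 30 mm or tipped (distance of beaker from where it was at the start of the episode above 0.03 m or angle between beaker's own z axis and vertical above 0.3 rad).
It also fails if it takes over 69 s, if anything falls off the work surface, if the arm or the gripper's body presses on something with over 40 N, if the wrist force passes 120 N, or if a joint passes its speed limit or range.

ROBOT

A 7-joint arm with a two-finger parallel gripper is mounted at the origin on the work surface. World frame = base frame: x ahead of the robot, y to its left, z up, the work surface at z = 0. Lengths are in mm, angles in rad, forces in N, time in s.
With the tool pointing down it reaches from about 425 to 1025 mm from the base axis. Payload 9.4 kg.
Tool frame: the origin (TCP) lies midway between the tips of the shut fingers; the grasp point (between the pads) lies 19 mm behind it; z points along the fingers, y is the line along which they close (so a half turn about z gives the same grasp; the last joint's range is limited). The gripper opens to 85 mm and grips with 20 to 120 N. Pads are 22 mm wide; open, the fingers measure 114 mm over their backs; the gripper's body (76 mm by 85 mm) begins 54 mm behind the grasp point. The pads swing forward as they close: fully open they stand 13 mm farther back than shut.
Start: joints at [1.094, 0.599, -0.003, 1.599, 0.002, 0.943, -0.08], TCP at [282.186, -667.829, 231.275] pointing down, gripper open.
Joint ranges: [-2.57, 2.57], [-0.35, 1.97], [-1.29, 1.29], [0.11, 2.56], [-1.05, 4.19], [0.11, 1.86], [-2.63, 2.63]. Speed limits (rad/s): [2.22, 2.22, 3.01, 3.01, 3.14, 3.14, 3.14].

INTERFACE

Orientations are given as a unit quaternion [w, x, y, z].
In Python, from bench import arm, viewer gives the robot as it stands.
- The arm moves only by the shell command python3 -m handwheel 'ROWS'. ROWS is JSON, a list of rows, each a list of 5 numbers: the shift along the tool's x, y, z in cm, then the turn about the tool's z in degrees, then the finger opening in cm, from 0 to 8.54. A call has exactly 8 rows; each row shifts and turns the commanded pose from where the row before left it, along the tool's axes as they then stand; what a row does not reach is not made up. A row lasts 1/8 s, in which the tool goes at most 62.5 mm and 10.7 degrees, less where a joint would pass 70% of its speed; a pose out of reach is approached as far as the arm can. A call is refused whole if a number of a shift passes 6.25 or a number of a turn 10.7, either way. A call with a gripper value outside its range is refused whole. The fingers move at their own pace and stop on an object; the grip force is fixed at half the most. Time passes only in rows, so rows that do not move let the fingers close, or fill a call up. It gives the time, the measured TCP pose, the force, the opening and the grip force at its end, in the units of the state.
- arm.get_obs(): the state, without advancing time (a new reading comes with each control period).
- viewer.read_camera(name): name is "scene" or "top" or "wrist"; returns a dict with "frame" (480x640x3 uint8, red, green, blue), "intrinsics" (3x3 intrinsics, pixels), "dist" ([k1, k2, p1, p2, k3] as OpenCV has them; the pictures are not rectified), "view" (4x4, takes a point from world to camera coordinates); the wrist camera has in their place "tool_from_camera" (4x4, takes a point from camera to tool coordinates, whose origin is the TCP and whose axes are the flange's). Camera axes: x right, y up, looking along -z (the intrinsics and any distortion apply to the point x, -y, -z); pixel columns grow to the right and rows downward; lengths in mm; the calibration is good to about 2 mm. A picture is of the moment at which its call begins: read the wrist's pose just before it. There is no depth.
- arm.job_done(): hands the job in; it is judged then, once.
Trained networks look in the newest picture that a camera, given by its name, has taken for a name from the list of things; names that differ only in an ending like _2 or _b are one class to them, and where a whole thing is asked for, a point or a joint stands for the part that bears it (a point fixed in the world has none). Each returns a list of dicts, best first, with "p" (0 to 1); they miss things now and then, are a little off and sometimes report something else, mostly with a low value. They report only what shows in the picture. A call takes as long as a camera call. They do not tell look-alikes from the thing itself.
- viewer.find_in(camera, name): "centre" ([x, y, z] in mm, in world coordinates, good to about 4 mm: the middle of the surface that is visible of it).
The state is a dict: "clock": time; "q": joint angles; "qd": joint speeds; "joint_efforts": joint torques, N m; "position": TCP position; "tool_rot": TCP orientation; "contact_force": force on the tool from outside, world axes, zero at the start; "moment": the same for the moment, N m; "gripper_width": opening from 0.0 (shut) to 1.0 (fully open); "gripper_force": force on a finger pad.
Only numpy, scipy, OpenCV 4.12 (cv2) and the standard library are available. Lean on these libraries where they do the work, as an engineer would, in place of code of your own. Each camera call takes 0.05 s, during which the arm holds its last target. There are 200 camera calls.

## Working session

There is one attempt and no reset: what is moved stays moved. The work goes in short steps, Python scripts to look and compute and a shell command to move; the robot and the scene stay as the last step left them, time stands still between calls to the robot, and variables do not carry over. Pictures are saved under pics/ and viewed, at most 13 in all, crops included, and the job is handed in when it is done.

```bash
mkdir -p pics; ls
cat > h.py <<'E'
import numpy as np, cv2
from bench import arm, viewer
from scipy.spatial.transform import Rotation as R
def cam(n):
    o=arm.get_obs(); c=viewer.read_camera(n); 
    if 'view' in c: V=np.array(c['view'])
    else:
        q=o['tool_rot']; T=np.eye(4); T[:3,:3]=R.from_quat([q[1],q[2],q[3],q[0]]).as_matrix(); T[:3,3]=o['position']
        V=np.linalg.inv(T@np.array(c['tool_from_camera']))
    return dict(f=np.array(c['frame']),K=np.array(c['intrinsics'],float),d=np.array(c['dist'],float),V=V)
def save(n,im): cv2.imwrite('pics/'+n,im[:,:,::-1])
def proj(c,P):
    P=np.atleast_2d(np.array(P,float)); p=P@c['V'][:3,:3].T+c['V'][:3,3]; p=p*[1,-1,-1]
    return cv2.projectPoints(p.reshape(-1,1,3),np.zeros(3),np.zeros(3),c['K'],c['d'])[0].reshape(-1,2)
def unproj(c,uv,z):
    u=cv2.undistortPoints(np.array(uv,float).reshape(-1,1,2),c['K'],c['d']).reshape(-1,2)
    d=np.c_[u[:,0],-u[:,1],-np.ones(len(u))]@c['V'][:3,:3]; o=-c['V'][:3,:3].T@c['V'][:3,3]
    return o+d*((z-o[2])/d[:,2])[:,None]
E
python3 - <<'E'
from h import *
o=arm.get_obs(); print(o)
for n in ['scene','top']:
    c=cam(n); save(n+'0.png',c['f'])
    for t in ['bucket','bail_mid','cap','cap_press','scale','hook','hook_seat','mat','tube_rack','reagent_bottle','beaker']:
        for r in viewer.find_in(n,t):
            if r['p']>.2: print(n,t,round(r['p'],2),np.round(r['centre']),np.round(proj(c,r['centre'])[0]))
E
```

```text
pics
{'clock': 0.0, 'q': array([ 1.09428454,  0.60010984, -0.00253254,  1.60012332,  0.0017823 ,
        0.94293209, -0.07980526]), 'qd': array([ 0.00041598, -0.00028665,  0.00045644, -0.00163011, -0.00112425,
       -0.00035014, -0.0008216 ]), 'joint_efforts': array([ 7.78772064e-04, -7.76461101e+01,  1.56533204e+00, -2.58018279e+01,
        1.24194895e-02,  8.71147087e-03, -1.58032893e-06]), 'position': array([ 281.99884212, -667.38951937,  230.43050834]), 'tool_rot': array([-7.53203348e-04,  9.80081593e-01,  1.98593693e-01, -2.21844341e-04]), 'contact_force': array([-0.19593439,  0.37112354,  0.74224694]), 'moment': array([-0.00552779,  0.00377564,  0.00123583]), 'gripper_force': 0.0, 'gripper_width': 0.9986650973755901}
scene bucket 0.86 [ 458. -292.   92.] [248. 196.]
scene bucket 0.7 [ 297. -266.   57.] [290. 172.]
scene bail_mid 0.97 [ 460. -292.   92.] [247. 197.]
scene bail_mid 0.83 [ 300. -258.   57.] [291. 174.]
scene cap 0.6 [ 462. -309.   96.] [242. 194.]
scene cap 0.56 [ 299. -270.   59.] [288. 172.]
scene cap_press 0.9 [ 296. -272.   59.] [288. 171.]
scene cap_press 0.
[... 636 characters left out ...]
et 0.84 [ 290. -267.   61.] [434. 339.]
top bucket 0.78 [ 446. -302.  102.] [455. 266.]
top bail_mid 0.84 [ 442. -298.   98.] [453. 268.]
top bail_mid 0.7 [ 293. -274.   58.] [437. 338.]
top cap 0.74 [ 438. -309.  101.] [458. 270.]
top cap 0.7 [ 292. -271.   57.] [436. 339.]
top cap_press 0.65 [ 290. -274.   53.] [437. 340.]
top cap_press 0.59 [ 444. -306.  100.] [457. 267.]
top scale 0.8 [693. -42.  14.] [333. 157.]
top hook 0.65 [699. -37. 222.] [333. 128.]
top hook_seat 0.86 [694. -37. 225.] [333. 130.]
top hook_seat 0.51 [ 440. -309.   99.] [458. 269.]
top mat 0.68 [431. 287.   1.] [185. 268.]
top tube_rack 0.82 [ 666. -304.   22.] [448. 172.]
top beaker 0.92 [438.  -0.  16.] [312. 268.]
```

View pics/scene0.png

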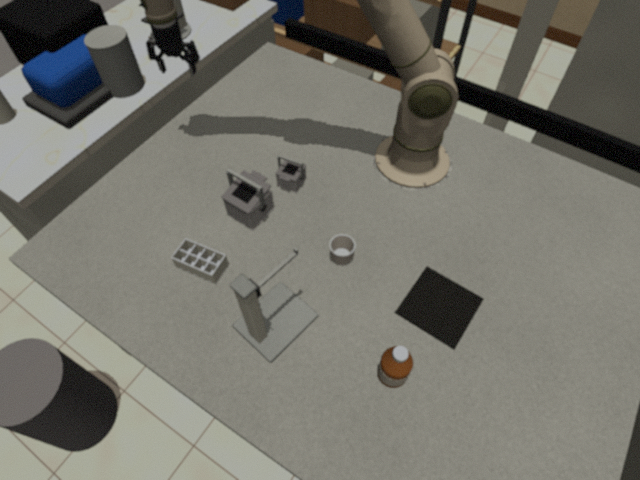

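View pics/top0.png

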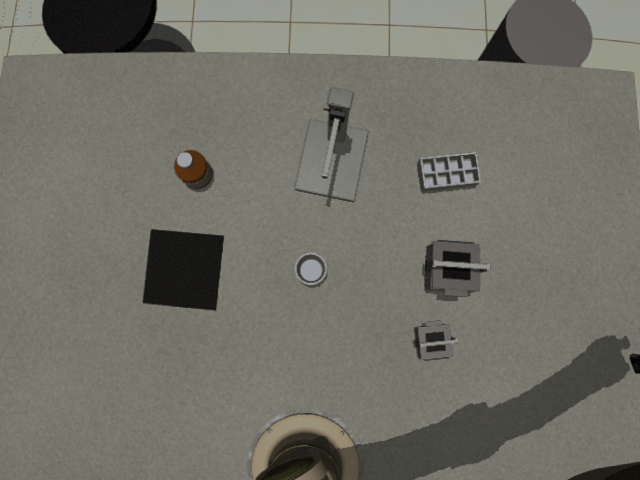

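The pictures show two buckets. The large one is at top (455,266) / scene (247,197), and the small look-alike is at top (435,340) / scene (290,172). I want the large one. Its tab is at top (454,293), so the free edge faces the robot. The scale column is at top (340,100), with the prong tip at about (324,176). The mat is at (184,269), the cup at (311,268), the bottle at (191,166) and the rack at (450,170).

Run:
```python
from h import *
c=cam('top'); s=cam('scene')
a=cv2.resize(c['f'][225:305,410:500],None,fx=4.4,fy=4.4,interpolation=cv2.INTER_CUBIC)
b=cv2.resize(c['f'][80:210,290:380],(396,572),interpolation=cv2.INTER_CUBIC)
d=cv2.resize(s['f'][160:225,210:300],(396,286),interpolation=cv2.INTER_CUBIC)
L=np.vstack([cv2.resize(a,(396,286)),d]); save('crop0.png',np.hstack([L,b]))
```

```text
(no output)
```

View pics/crop0.png

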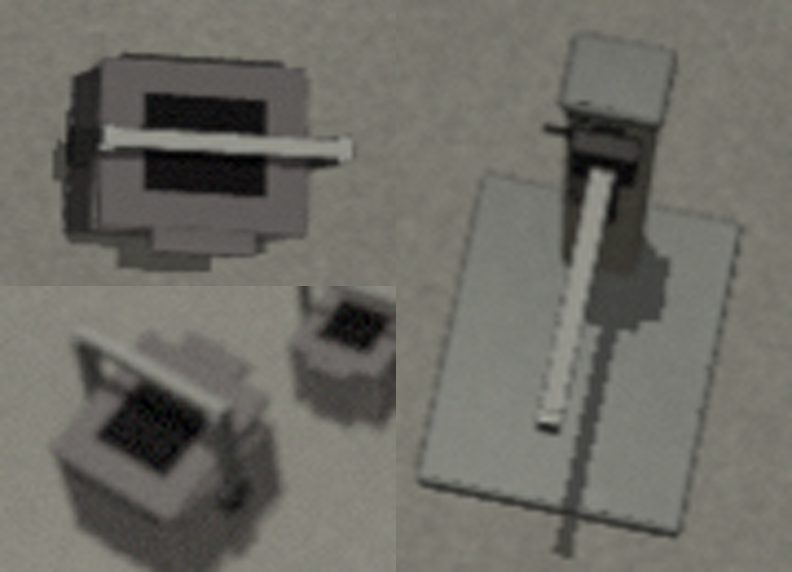

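The chosen bucket is the larger one. In the crop its white bar runs from (104,137) to (350,149), with the tab below at y≈254. The prong runs from (598,170) to the tip at (548,425).

```bash
cat >> h.py <<'E'
def ang(a,b): d=np.array(b)-np.array(a); return np.degrees(np.arctan2(d[1],d[0]))
E
python3 - <<'E'
from h import *
np.set_printoptions(suppress=True,precision=1)
c=cam('top'); s=cam('scene')
A=lambda x,y:(410+x/4.4-.4,225+y/3.575-.4)
B=lambda x,y:(290+(x-396)/4.4-.4,80+y/4.4-.4)
b=unproj(c,[A(104,137),A(350,149)],147); print('bar',b,b.mean(0),np.linalg.norm(b[0]-b[1]),ang(b[1],b[0])-90)
print('bar scene',unproj(s,[(210+80/4.4,160+(330-286)/4.4),(210+222/4.4,160+(412-286)/4.4)],147))
t=unproj(c,[A(152,252),A(258,254)],100);print('tab',t)
p=unproj(c,[B(485,175),B(742,225),B(678,533),B(420,482)],14)
print('plate',p,p.mean(0),[np.linalg.norm(p[i]-p[i-3]) for i in range(4)],ang(p[1],p[0])-90,ang(p[2],p[3])-90,ang(p[3],p[0]),ang(p[2],p[1]))
h=unproj(c,[B(598,170),B(548,432)],229);print('prong',h,ang(h[1],h[0]))
m=unproj(c,[(151,230),(224,236),(216,310),(143,303)],6);print('mat',m,m.mean(0),ang(m[1],m[0])-90,ang(m[2],m[3])-90)
E
```

```text
bar [[ 447.8 -246.9  147. ]
 [ 443.8 -362.4  147. ]] [ 445.8 -304.7  147. ] 115.54982789746131 -1.9799235912962132
bar scene [[ 444.8 -361.3  147. ]
 [ 451.2 -246.   147. ]]
tab [[ 384.7 -279.6  100. ]
 [ 384.6 -330.9  100. ]]
plate [[ 781.7   14.8   14. ]
 [ 758.6 -120.4   14. ]
 [ 593.8  -90.2   14. ]
 [ 616.6   43.    14. ]] [687.7 -38.2  14. ] [np.float64(137.22120827051958), np.float64(167.53657368658781), np.float64(135.12599538052407), np.float64(167.5114162996853)] -9.690127489059094 -9.695383516862293 -9.680821403050965 -10.397382145226858
prong [[716.6 -40.7 229. ]
 [598.  -22.  229. ]] -8.956530882447254
mat [[515.  370.2   6. ]
 [506.1 200.5   6. ]
 [339.2 211.1   6. ]
 [348.3 379.1   6. ]] [427.1 290.2   6. ] -2.9764633017727675 -3.101723829862209
```

```bash
cat >> h.py <<'E'
def to(x,y,z,a):
    "turn about tool z (deg) to bring tool x to world angle a, then shift (cm) along turned tool axes"
    o=arm.get_obs(); q=o['tool_rot']; M=R.from_quat([q[1],q[2],q[3],q[0]]).as_matrix(); p=o['position']
    cur=np.degrees(np.arctan2(M[1,0],M[0,0])); turn=-((a-cur+180)%360-180)
    M2=M@R.from_euler('z',turn,degrees=True).as_matrix()
    print('t %.2f p %s ang %.1f tilt %.2f w %.3f F %s'%(o['clock'],np.round(p,1),cur,np.degrees(np.arccos(-M[2,2])),o['gripper_width'],np.round(o['contact_force'],1)))
    print('turn %.1f shift cm %s q %s'%(turn,np.round(M2.T@(np.array([x,y,z])-p)/10,2),np.round(o['q'],2)))
E
python3 -c "
from h import *
to(396.5,-302.5,160,-2.2)"
```

```text
t 1.40 p [ 282.2 -667.8  231.3] ang 22.9 tilt 0.00 w 1.003 F [-0.1 -0.6 -0.3]
turn 25.1 shift cm [ 10.02 -36.94   7.13] q [ 1.09  0.6  -0.    1.6   0.    0.94 -0.08]
```

```bash
python3 -m handwheel '[[0,0,0,10,0],[0,0,0,10,0],[0,0,0,5.1,0],[1.4,-5.3,0,0,0],[1.4,-5.3,0,0,0],[1.4,-5.3,0,0,0],[1.4,-5.3,0,0,0],[1.4,-5.3,0,0,0]]' && python3 -m handwheel '[[1,-4,0,0,0],[1,-4,0,0,0],[1,-2.4,1,0,0],[0,0,2,0,0],[0,0,2,0,0],[0,0,2,0,0],[0,0,0,0,0],[0,0,0,0,0]]'; python3 -c "
from h import *
to(396.5,-302.5,86,-2.2)
c=cam('wrist');save('w1.png',c['f'])"
```

```text
clock: 2.4
position: [362.8, -404.1, 231.5]
tool_rot: [0.0, 1.0, -0.019, 0.0]
contact_force: [-0.1, 0.2, 0.1]
gripper_width: -0.004
gripper_force: 0.0
clock: 3.4
position: [396.5, -303.2, 161.8]
tool_rot: [0.0, 1.0, -0.019, 0.0]
contact_force: [0.2, 0.4, 0.4]
gripper_width: -0.002
gripper_force: 0.0
t 3.40 p [ 396.5 -303.2  161.8] ang -2.2 tilt 0.03 w -0.002 F [0.2 0.4 0.4]
turn -0.0 shift cm [-0.   -0.07  7.58] q [ 0.48  0.44  0.08  2.18 -0.07  0.53 -1.  ]
```

View pics/w1.png

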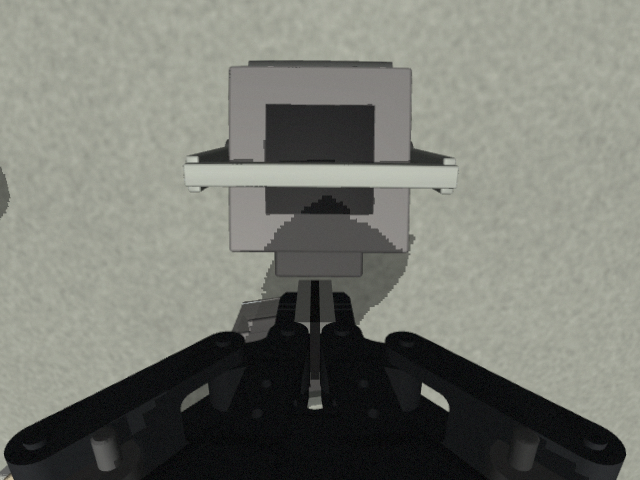

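The wrist view shows the bucket square to the tool. The bar runs from u=185 to 457 at v≈175, and the tab is at (319,264), just ahead of the shut fingertips. I'll refine the bar position and start the press.

```bash
python3 - <<'E'
from h import *
c=cam('wrist'); b=unproj(c,[(185,163),(457,164),(185,187),(457,189)],147); m=b.mean(0)
print(b,m,ang(b[1],b[0])-90,ang(b[3],b[2])-90, np.linalg.norm(b[0]-b[1]))
print(unproj(c,[(275,276),(362,276)],105), unproj(c,[(275,252),(362,251)],105))
E
python3 -m handwheel '[[0,0,1,0,0],[0,0,1,0,0],[0,0,1,0,0],[0,0,1,0,0],[0,0,1,0,0],[0,0,1,0,0],[0,0,0.8,0,0],[0,0,0.4,0,0]]'
```

```text
[[ 453.40989785 -251.09517652  147.        ]
 [ 448.69985474 -366.41957708  147.        ]
 [ 443.20360857 -249.78189474  147.        ]
 [ 437.94927373 -367.08786572  147.        ]] [ 445.81565872 -308.59612851  147.        ] -2.3387565112692528 -2.5646616074450748 115.42054353904875
[[ 383.12273245 -280.41118011  105.        ]
 [ 381.20666228 -330.92305476  105.        ]] [[ 397.84344252 -281.4222113   105.        ]
 [ 396.57399318 -330.92978636  105.        ]]
clock: 4.5
position: [395.9, -302.9, 88.7]
tool_rot: [-0.0, 1.0, -0.019, -0.0]
contact_force: [-1.9, -0.2, 1.8]
gripper_width: -0.0
gripper_force: 0.9
```

```bash
python3 -m handwheel '[[0,0,0.1,0,0],[0,0,0.1,0,0],[0,0,0.1,0,0],[0,0,0.1,0,0],[0,0,0,0,0],[0,0,0,0,0],[0,0,0,0,0],[0,0,0,0,0]]'
```

```text
clock: 5.5
position: [396.3, -302.9, 85.8]
tool_rot: [0.0, 1.0, -0.019, 0.0]
contact_force: [-2.8, 1.7, 8.9]
gripper_width: 0.0
gripper_force: 4.3
```

```bash
python3 -m handwheel '[[0,0,0.1,0,0],[0,0,0.1,0,0],[0,0,0,0,0],[0,0,0,0,0],[0,0,-1,0,0],[0,0,-3,0,0],[0,0,-4,0,0],[0,0,-4,0,0]]' && python3 -m handwheel '[[1.2,-0.7,0,-10.5,8.5],[0,0,0,-10.5,8.5],[0,0,0,-10.5,8.5],[0,0,0,-10.5,8.5],[0,0,0,-10.5,8.5],[0,0,0,-10.5,8.5],[0,0,0,-10.5,8.5],[0,0,0,-10.5,8.5]]'; python3 -c "
from h import *
to(447,-276,123,87.6)"
```

```text
clock: 6.5
position: [396.5, -302.9, 204.6]
tool_rot: [0.0, 1.0, -0.019, 0.0]
contact_force: [0.7, -0.5, 0.5]
gripper_width: 0.001
gripper_force: 0.0
clock: 7.5
position: [408.8, -296.4, 203.4]
tool_rot: [0.0, 0.754, 0.657, 0.0]
contact_force: [-0.3, 0.2, 0.4]
gripper_width: 0.992
gripper_force: 0.0
t 7.50 p [ 408.8 -296.4  203.4] ang 82.2 tilt 0.04 w 0.992 F [-0.3  0.2  0.4]
turn -5.4 shift cm [2.2  3.72 8.04] q [ 0.75  0.39 -0.32  2.11  0.2   0.66  0.17]
```

```bash
python3 -m handwheel '[[0,0,0,-5.4,8.5],[1.1,1.9,0,0,8.5],[1.1,1.8,0,0,8.5],[0,0,1,0,8.5],[0,0,1,0,8.5],[0,0,0,0,8.5],[0,0,0,0,8.5],[0,0,0,0,8.5]]'; python3 -c "
from h import *
to(447,-276,123,87.6)
c=cam('wrist');save('w2.png',c['f'])"
```

```text
clock: 8.5
position: [446.4, -276.5, 183.5]
tool_rot: [0.0, 0.724, 0.69, -0.0]
contact_force: [-0.3, -0.7, 0.2]
gripper_width: 0.992
gripper_force: 0.0
t 8.50 p [ 446.4 -276.5  183.5] ang 87.2 tilt 0.02 w 0.992 F [-0.3 -0.7  0.2]
turn -0.4 shift cm [0.05 0.06 6.05] q [ 0.69  0.44 -0.33  2.09  0.24  0.64  0.15]
```

View pics/w2.png

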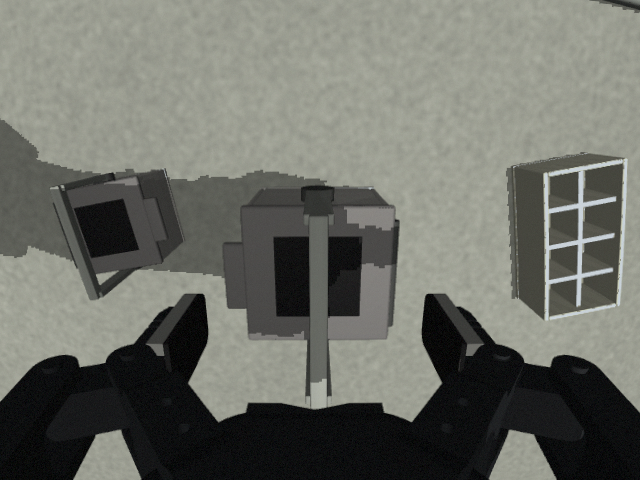

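The bar is centred between the fingers at u≈318, the cap looks shut, and the rack and small bucket are clear. I'll check the position along the bar before descending.

```bash
python3 - <<'E'
from h import *
c=cam('wrist'); print(unproj(c,[(309,214),(328,214),(309,400),(329,400)],147), proj(c,[[446.4,-276.5,147],[446.4,-276.5,183]]))
E
python3 -m handwheel '[[0,0,1,0,8.5],[0,0,1,0,8.5],[0,0,1,0,8.5],[0,0,1,0,8.5],[0,0,1,0,8.5],[0,0,0.8,0,8.5],[0,0,0.2,0,8.5],[0,0,0,0,8.5]]'
```

```text
[[ 443.88999491 -248.17306476  147.        ]
 [ 453.29216366 -248.6291326   147.        ]
 [ 437.94718889 -360.25403751  147.        ]
 [ 449.70784272 -360.84181992  147.        ]] [[316.73030015 267.09990482]
 [317.27006195 298.35050821]]
clock: 9.6
position: [446.6, -276.2, 123.2]
tool_rot: [-0.0, 0.724, 0.69, -0.0]
contact_force: [1.1, -0.3, -0.1]
gripper_width: 0.995
gripper_force: 0.0
```

```bash
python3 -m handwheel '[[0,0,0,0,0],[0,0,0,0,0],[0,0,0,0,0],[0,0,0,0,0],[0,0,0,0,0],[0,0,0,0,0],[0,0,0,0,0],[0,0,0,0,0]]' && python3 -m handwheel '[[0,0,-0.2,0,0],[0,0,-0.3,0,0],[0,0,-0.5,0,0],[0,0,-0.5,0,0],[0,0,0,0,0],[0,0,0,0,0],[0,0,0,0,0],[0,0,0,0,0]]'; python3 -c "
from h import *
to(447,-276,243,87.6); print(arm.get_obs()['moment'])
c=cam('wrist');save('w3.png',c['f'])"
```

```text
clock: 10.6
position: [447.0, -276.2, 123.5]
tool_rot: [0.0, 0.724, 0.69, 0.0]
contact_force: [2.3, 1.1, 2.3]
gripper_width: 0.097
gripper_force: 59.0
clock: 11.6
position: [446.5, -276.2, 138.1]
tool_rot: [-0.0, 0.724, 0.69, -0.0]
contact_force: [0.3, 0.2, -5.9]
gripper_width: 0.103
gripper_force: 58.4
t 11.60 p [ 446.5 -276.2  138.1] ang 87.2 tilt 0.02 w 0.103 F [ 0.3  0.2 -5.9]
turn -0.4 shift cm [  0.02   0.05 -10.49] q [ 0.66  0.51 -0.3   2.13  0.28  0.54  0.11]
[ 0.2096858  -0.02195925  0.01756401]
```

```bash
python3 -m handwheel '[[0,0,-0.8,0,0],[0,0,-1.5,0,0],[0,0,-2,0,0],[0,0,-2,0,0],[0,0,-1.5,2,0],[0,0,-1.2,3,0],[0,0,-0.7,2.1,0],[0,0,-0.4,0,0]]'
python3 - <<'E'
from h import *
to(530,20.6,238.5,80.1)
c=cam('scene');save('s1.png',c['f'])
s=c['f'];L=cv2.resize(s[120:240,180:330],(750,600),interpolation=cv2.INTER_CUBIC);w=None
save('s1c.png',L)
# scale check in scene: predicted hook points
o=np.array([632+100*.986,-28.2-100*.165]);x=np.array([.986,-.165])
P=[[*(o-136*x),237],[*(o-136*x),225],[*(o-100*x),225],[*(o-10*x),225],[*(o+17*x),270]]
print(proj(c,P))
E
```

```text
clock: 12.65
position: [446.5, -276.1, 239.5]
tool_rot: [-0.0, 0.766, 0.643, -0.0]
contact_force: [-0.9, 0.3, -5.4]
gripper_width: 0.103
gripper_force: 58.5
t 12.65 p [ 446.5 -276.1  239.5] ang 80.1 tilt 0.01 w 0.103 F [-0.9  0.3 -5.4]
turn -0.0 shift cm [30.67  3.13  0.09] q [ 0.69  0.37 -0.33  2.03  0.17  0.77  0.09]
[[297.79934193 246.83846727]
 [298.05912296 249.87130882]
 [286.44121039 260.33012582]
 [255.84221137 287.88573615]
 [242.89550054 286.05470425]]
```

View pics/s1.png

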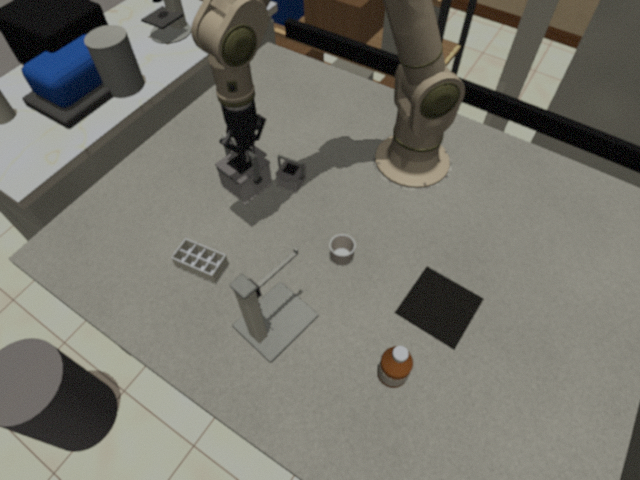

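The bucket hangs level in the gripper at (243,175). The hook tip at (295,252) is within about 3 px of the prediction. Next I move to the approach point in front of the hook.

```bash
python3 -m handwheel '[[2,0.2,0,0,0],[4,0.4,0,0,0],[5,0.5,0,0,0],[5,0.5,0,0,0],[5,0.5,0,0,0],[5,0.5,0,0,0],[3,0.3,0,0,0],[1.7,0.2,0.1,0,0]]'
python3 - <<'E'
from h import *
to(530,20.6,238.5,80.1)
c=cam('top');s=cam('scene')
A=cv2.resize(c['f'][80:230,270:390],(480,600),interpolation=cv2.INTER_CUBIC)
B=cv2.resize(s['f'][200:320,230:340],(320,349),interpolation=cv2.INTER_CUBIC)
w=cv2.resize(cam('wrist')['f'],(320,240))
save('ap.png',np.hstack([A,np.vstack([B,w,np.zeros((11,320,3),np.uint8)])]))
E
```

```text
clock: 13.7
position: [530.0, 22.8, 237.8]
tool_rot: [-0.0, 0.765, 0.644, -0.0]
contact_force: [0.5, -1.8, -5.0]
gripper_width: 0.102
gripper_force: 58.5
t 13.70 p [530.   22.8 237.8] ang 80.2 tilt 0.04 w 0.102 F [ 0.5 -1.8 -5. ]
turn 0.1 shift cm [-0.21  0.04 -0.07] q [ 0.13  0.38 -0.38  2.02  0.2   0.78 -0.53]
```

View pics/ap.png

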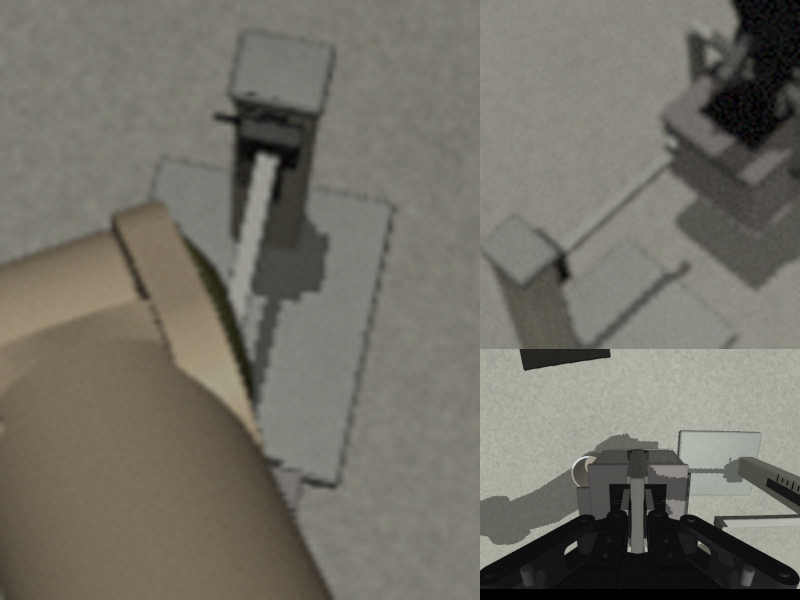

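The top view is blocked by the arm. The scene inset shows the prong tip just at the bucket's edge. The wrist inset shows the prong at the lower right, tip at about (476,357) full-res, and I'll locate it numerically there.

Run:
```python
from h import *
c=cam('wrist'); g=cv2.cvtColor(c['f'],cv2.COLOR_RGB2GRAY).astype(int)
for u in range(462,640,16):
    print(u,g[312:392:2,u].tolist())
for v in (350,356,362): print(v,g[v,460:510:2].tolist())
S=np.array([633.5,-28.2]);x=np.array([.986,-.165]);y=np.array([.165,.986])
print(proj(c,[[*(S-36*x+k*y),z] for k in(-5,5) for z in (217,225,237)]).round(), proj(c,[[*(S+40*x+k*y),z] for k in(-5,5) for z in (217,225)]).round())
```

```text
462 [170, 172, 172, 169, 170, 170, 167, 163, 163, 171, 169, 172, 167, 168, 171, 170, 169, 166, 167, 108, 14, 17, 13, 13, 18, 15, 14, 13, 16, 10, 16, 9, 21, 17, 15, 13, 35, 31, 27, 28]
478 [174, 172, 167, 166, 167, 165, 163, 163, 160, 101, 60, 59, 60, 59, 56, 53, 48, 50, 51, 53, 51, 47, 48, 45, 18, 17, 13, 12, 15, 17, 17, 24, 15, 13, 7, 15, 11, 15, 18, 15]
494 [174, 164, 163, 168, 163, 165, 166, 165, 167, 100, 59, 58, 54, 154, 172, 174, 176, 161, 93, 60, 138, 175, 173, 170, 172, 174, 181, 174, 43, 17, 16, 18, 17, 16, 17, 19, 16, 18, 16, 12]
510 [163, 166, 164, 169, 171, 166, 164, 166, 168, 58, 55, 63, 74, 131, 170, 175, 172, 173, 175, 176, 176, 145, 165, 169, 165, 167, 163, 164, 164, 165, 172, 167, 129, 12, 15, 17, 12, 15, 18, 14]
526 [169, 171, 167, 164, 161, 161, 158, 160, 159, 72, 64, 61, 85, 161, 170, 177, 175, 173, 174, 177, 176, 158, 168, 167, 164, 157, 157, 164, 166, 169, 166, 162, 159, 151, 153, 156, 147, 23, 18, 16]
542 [166, 167, 167, 166, 167, 163, 160, 158, 163, 62, 60, 64, 96, 167, 173, 176, 174, 175, 177, 177, 178, 166, 164, 167, 170, 165, 170, 164, 164, 164, 166, 167, 1
[... 1018 characters left out ...]
 170, 176, 165, 172, 173]
638 [75, 77, 75, 75, 76, 77, 75, 66, 57, 61, 63, 150, 177, 177, 180, 178, 178, 177, 174, 160, 176, 173, 167, 169, 170, 165, 158, 162, 169, 162, 164, 167, 171, 176, 166, 163, 163, 166, 174, 169]
350 [23, 108, 169, 163, 163, 100, 50, 48, 52, 53, 51, 50, 50, 60, 62, 63, 61, 60, 127, 176, 178, 175, 178, 177, 176]
356 [14, 13, 17, 19, 16, 16, 70, 98, 49, 48, 52, 53, 51, 148, 174, 173, 171, 173, 166, 164, 165, 169, 167, 164, 161]
362 [16, 15, 15, 18, 11, 16, 8, 8, 19, 17, 16, 20, 70, 171, 179, 180, 179, 174, 159, 173, 173, 164, 164, 165, 161]
[[463. 343.]
 [469. 352.]
 [479. 367.]
 [465. 325.]
 [472. 334.]
 [482. 348.]] [[601. 338.]
 [612. 346.]
 [606. 321.]
 [617. 329.]]
```

```bash
python3 -c "
from h import *
to(642.1,-0.7,238.5,80.4)"
```

```text
t 13.90 p [529.3  19.6 237.8] ang 80.1 tilt 0.09 w 0.101 F [ 0.5  0.5 -5.8]
turn -0.3 shift cm [-0.12 11.46 -0.08] q [ 0.14  0.38 -0.38  2.02  0.2   0.78 -0.53]
```

```bash
python3 -m handwheel '[[-0.1,0.8,-0.1,0,0],[0,1.6,0,0,0],[0,1.8,0,0,0],[0,2,0,0,0],[0,2,0,0,0],[0,1.6,0,0,0],[0,1.1,0,0,0],[0,0.5,0,0,0]]';python3 - <<'E'
from h import *
to(642.1,-0.7,238.5,80.4)
s=cam('scene');w=cam('wrist')['f']
B=cv2.resize(s['f'][190:320,210:340],(520,520),interpolation=cv2.INTER_CUBIC)
save('in.png',np.hstack([B,w[80:420:,300:580][:340,:,:].repeat(1,0) if 0 else cv2.resize(w[100:480,330:640],(280,343))if 0 else np.vstack([cv2.resize(w,(280,210)),np.zeros((310,280,3),np.uint8)])]))
E
```

```text
clock: 14.9
position: [642.4, 0.2, 239.0]
tool_rot: [-0.0, 0.766, 0.643, -0.0]
contact_force: [-0.6, 0.3, -5.0]
gripper_width: 0.1
gripper_force: 58.5
t 14.90 p [6.424e+02 2.000e-01 2.390e+02] ang 80.1 tilt 0.02 w 0.100 F [-0.6  0.3 -5. ]
turn -0.3 shift cm [-0.09 -0.02  0.05] q [ 0.15  0.51 -0.35  1.77  0.22  0.89 -0.47]
```

View pics/in.png

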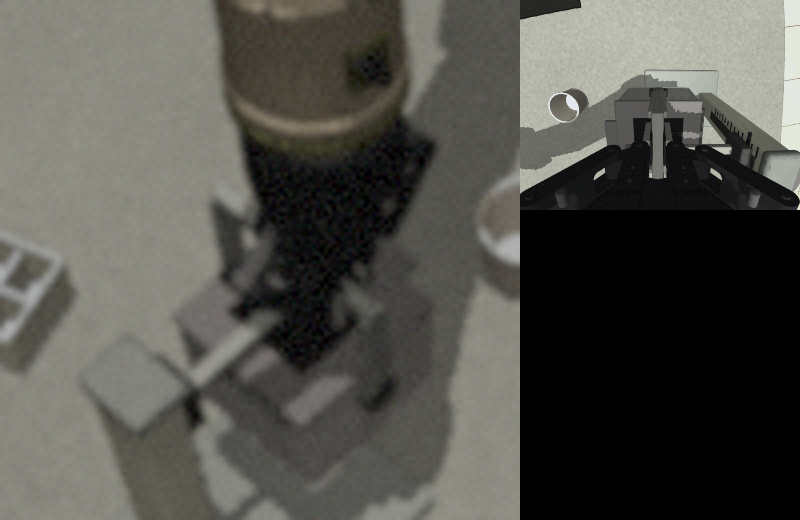

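The prong passes through the window under the bar at about (235,340), with the bucket below it and no contact force. I lower gently from here.

```bash
python3 -m handwheel '[[0,0,0.3,0,0],[0,0,0.5,0,0],[0,0,0.6,0,0],[0,0,0.6,0,0],[0,0,0.6,0,0],[0,0,0.5,0,0],[0,0,0.4,0,0],[0,0,0.3,0,0]]'
```

```text
clock: 16.0
position: [641.9, 0.3, 201.1]
tool_rot: [-0.0, 0.765, 0.643, -0.0]
contact_force: [-0.7, 0.1, -2.6]
gripper_width: 0.11
gripper_force: 58.8
```

```bash
python3 -m handwheel '[[0,0,0.2,0,0],[0,0,0.2,0,0],[0,0,0.2,0,0],[0,0,0.2,0,0],[0,0,0.1,0,0],[0,0,0,0,0],[0,0,0,0,0],[0,0,0,0,0]]'; python3 -c "
from h import *
to(0,0,0,80);print(arm.get_obs()['moment'])"
```

```text
clock: 17.0
position: [641.9, 0.4, 192.3]
tool_rot: [-0.0, 0.765, 0.644, 0.0]
contact_force: [-1.6, 0.0, -1.4]
gripper_width: 0.098
gripper_force: 59.0
t 17.00 p [6.419e+02 4.000e-01 1.923e+02] ang 80.1 tilt 0.00 w 0.098 F [-1.6  0.  -1.4]
turn 0.1 shift cm [-11.18 -63.21  19.23] q [ 0.13  0.56 -0.34  1.82  0.25  0.8  -0.5 ]
[ 0.10412278  0.47015366 -0.04336238]
```

```bash
python3 -m handwheel '[[0,0,0.2,0,0],[0,0,0.2,0,0],[0,0,0.2,0,0],[0,0,0.1,0,0],[0,0,0,0,0],[0,0,0,0,0],[0,0,0,0,0],[0,0,0,0,0]]'; python3 -c "
from h import *
for i in range(4):
  cam('scene');to(0,0,0,80);print(arm.get_obs()['moment'])"
```

```text
clock: 18.0
position: [642.0, 0.4, 185.3]
tool_rot: [0.0, 0.765, 0.644, 0.0]
contact_force: [-2.1, 0.3, 0.4]
gripper_width: 0.097
gripper_force: 59.2
t 18.05 p [6.420e+02 3.000e-01 1.853e+02] ang 80.1 tilt 0.01 w 0.098 F [-1.3 -0.3  0.9]
turn 0.1 shift cm [-11.18 -63.22  18.52] q [ 0.13  0.57 -0.33  1.83  0.25  0.79 -0.5 ]
[ 0.07765445  0.34669131 -0.0653523 ]
t 18.10 p [6.420e+02 4.000e-01 1.853e+02] ang 80.1 tilt 0.01 w 0.099 F [-2.3 -0.1 -0.1]
turn 0.1 shift cm [-11.18 -63.22  18.52] q [ 0.13  0.57 -0.33  1.83  0.25  0.79 -0.5 ]
[ 0.11065511  0.3077316  -0.10557084]
t 18.15 p [6.420e+02 3.000e-01 1.853e+02] ang 80.1 tilt 0.01 w 0.103 F [-1.5  0.7  0.5]
turn 0.1 shift cm [-11.18 -63.22  18.52] q [ 0.13  0.57 -0.33  1.83  0.25  0.79 -0.5 ]
[ 0.13856581  0.37683907 -0.03337384]
t 18.20 p [6.420e+02 3.000e-01 1.853e+02] ang 80.1 tilt 0.00 w 0.102 F [-2.1  0.3 -0.8]
turn 0.1 shift cm [-11.18 -63.21  18.53] q [ 0.13  0.57 -0.33  1.83  0.25  0.79 -0.5 ]
[ 0.05971257  0.36688924 -0.0528687 ]
```

```bash
python3 -m handwheel '[[0,0,0,0,1.3],[0,0,0,0,1.5],[0,0,0,0,2],[0,0,0,0,3],[0,0,0,0,5],[0,0,0,0,7],[0,0,0,0,8.5],[0,0,0,0,8.5]]' && python3 -m handwheel '[[0,0,-0.4,0,8.5],[0,0,-0.8,0,8.5],[0,0,-1,0,8.5],[0,0,-1,0,8.5],[0,0,-1,0,8.5],[0,0,-1,0,8.5],[0,0,-0.5,0,8.5],[0,0,-0.3,0,8.5]]'
python3 - <<'E'
from h import *
to(642,0.4,185,80.1)
s=cam('scene')['f'];w=cam('wrist')['f']
for k in range(3):
    cam('wrist')
w2=cam('wrist')['f']
print('motion',np.abs(w.astype(int)-w2).mean())
B=cv2.resize(s[190:320,210:340],(400,400),interpolation=cv2.INTER_CUBIC)
save('hang.png',np.hstack([B,np.vstack([cv2.resize(w,(400,300)),np.zeros((100,400,3),np.uint8)])]))
E
```

```text
clock: 19.2
position: [641.9, 0.3, 185.2]
tool_rot: [-0.0, 0.765, 0.644, -0.0]
contact_force: [0.2, 0.1, -0.1]
gripper_width: 0.996
gripper_force: 0.0
clock: 20.2
position: [641.9, 0.3, 245.5]
tool_rot: [0.0, 0.765, 0.643, 0.0]
contact_force: [-0.1, 0.2, -0.3]
gripper_width: 0.988
gripper_force: 0.0
t 20.20 p [6.419e+02 3.000e-01 2.455e+02] ang 80.1 tilt 0.01 w 0.988 F [-0.1  0.2 -0.3]
turn 0.0 shift cm [0.01 0.01 6.05] q [ 0.15  0.51 -0.36  1.77  0.22  0.91 -0.47]
motion 2.749994574652778
```

View pics/hang.png

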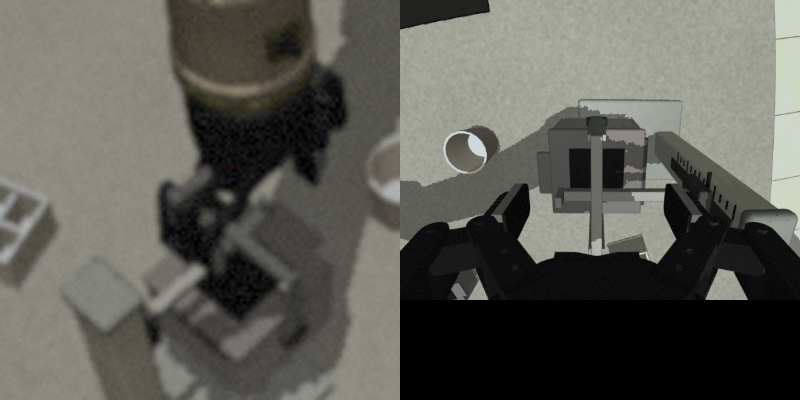

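The bucket hangs on the prong at (180,290) in the scene inset. In the wrist inset the bar is still centred between the fingers at (597,190). Now I wait.

```bash
python3 -m handwheel '[[0,0,0,0,8.5],[0,0,0,0,8.5],[0,0,0,0,8.5],[0,0,0,0,8.5],[0,0,0,0,8.5],[0,0,0,0,8.5],[0,0,0,0,8.5],[0,0,0,0,8.5]]' && python3 -m handwheel '[[0,0,0,0,8.5],[0,0,0,0,8.5],[0,0,0,0,8.5],[0,0,0,0,8.5],[0,0,0,0,8.5],[0,0,0,0,8.5],[0,0,0,0,8.5],[0,0,0,0,8.5]]' && python3 -m handwheel '[[0,0,0,0,8.5],[0,0,0,0,8.5],[0,0,0,0,8.5],[0,0,0,0,8.5],[0,0,0,0,8.5],[0,0,0,0,8.5],[0,0,0,0,8.5],[0,0,0,0,8.5]]'
python3 - <<'E'
from h import *
def q(f): return f[150:350,200:420].astype(float).mean(2)
a=cam('wrist'); fs=[a]
for k in range(4): fs.append(cam('wrist'))
b=fs[-1]
print('phase shift',cv2.phaseCorrelate(cv2.GaussianBlur(q(a['f']),(5,5),0),cv2.GaussianBlur(q(b['f']),(5,5),0)))
g=b['f'].mean(2).astype(int)
for v in (240,280,320,370): print(v,g[v,290:346:2].tolist())
to(642,0.4,185,80.1)
E
```

```text
clock: 21.5
position: [641.9, 0.3, 245.2]
tool_rot: [-0.0, 0.765, 0.643, -0.0]
contact_force: [0.3, 0.3, 0.7]
gripper_width: 0.996
gripper_force: 0.0
clock: 22.5
position: [641.9, 0.3, 245.3]
tool_rot: [0.0, 0.765, 0.644, -0.0]
contact_force: [0.9, 0.2, -0.3]
gripper_width: 0.991
gripper_force: 0.0
clock: 23.5
position: [641.9, 0.3, 245.2]
tool_rot: [-0.0, 0.765, 0.644, -0.0]
contact_force: [-0.0, 0.4, -0.7]
gripper_width: 0.991
gripper_force: 0.0
phase shift ((0.4807504796142723, 0.019062207522225094), 0.9929873383381452)
240 [22, 19, 20, 19, 19, 16, 19, 15, 97, 105, 105, 104, 105, 105, 105, 104, 103, 57, 18, 19, 16, 16, 16, 20, 16, 15, 20, 18]
280 [16, 19, 21, 16, 19, 20, 11, 11, 94, 103, 103, 105, 104, 104, 106, 103, 103, 28, 18, 11, 17, 16, 10, 13, 19, 14, 16, 16]
320 [99, 99, 99, 98, 99, 98, 98, 101, 90, 102, 103, 104, 104, 105, 106, 103, 101, 97, 100, 100, 100, 101, 99, 98, 100, 101, 100, 100]
370 [155, 161, 161, 160, 159, 164, 136, 57, 89, 103, 103, 103, 104, 104, 104, 106, 92, 57, 73, 158, 165, 159, 155, 159, 157, 149, 148, 150]
t 23.75 p [6.419e+02 3.000e-01 2.453e+02] ang 80.1 tilt 0.00 w 0.991 F [-1.1  0.  -0.5]
turn 0.0 shift cm [0.01 0.01 6.03] q [ 0.15  0.51 -0.35  1.77  0.22  0.9  -0.47]
```

Run:
```python
from h import *
def q(f): return cv2.GaussianBlur(f[180:330,230:400].astype(float).mean(2),(5,5),0)
fs=[q(cam('wrist')['f']) for k in range(20)]
print([tuple(np.round(cv2.phaseCorrelate(fs[0],f)[0],2)) for f in fs])
```

```text
[(np.float64(0.0), np.float64(0.0)), (np.float64(0.04), np.float64(-0.01)), (np.float64(0.02), np.float64(0.01)), (np.float64(-0.0), np.float64(0.01)), (np.float64(0.02), np.float64(-0.01)), (np.float64(0.0), np.float64(0.01)), (np.float64(-0.01), np.float64(0.01)), (np.float64(0.0), np.float64(-0.0)), (np.float64(0.01), np.float64(-0.0)), (np.float64(0.02), np.float64(0.0)), (np.float64(0.03), np.float64(-0.01)), (np.float64(-0.0), np.float64(-0.0)), (np.float64(-0.01), np.float64(0.01)), (np.float64(0.0), np.float64(0.0)), (np.float64(0.0), np.float64(-0.0)), (np.float64(0.0), np.float64(-0.01)), (np.float64(0.03), np.float64(-0.01)), (np.float64(0.03), np.float64(-0.03)), (np.float64(0.0), np.float64(0.0)), (np.float64(0.0), np.float64(0.0))]
```

```bash
python3 -m handwheel '[[0,0,0,0,8.5],[0,0,0,0,8.5],[0,0,0,0,8.5],[0,0,0,0,8.5],[0,0,0,0,8.5],[0,0,0,0,8.5],[0,0,0,0,8.5],[0,0,0,0,8.5]]' && python3 -m handwheel '[[0,0,0.5,0,8.5],[0,0,1,0,8.5],[0,0,1,0,8.5],[0,0,1,0,8.5],[0,0,1,0,8.5],[0,0,0.8,0,8.5],[0,0,0.5,0,8.5],[0,0,0.2,0,8.5]]' && python3 -m handwheel '[[0,0,0,0,7],[0,0,0,0,5],[0,0,0,0,4],[0,0,0,0,3],[0,0,0,0,2],[0,0,0,0,1],[0,0,0,0,0],[0,0,0,0,0]]'
```

```text
clock: 25.75
position: [641.9, 0.3, 245.2]
tool_rot: [-0.0, 0.765, 0.644, -0.0]
contact_force: [-0.0, 0.6, -0.4]
gripper_width: 0.995
gripper_force: 0.0
clock: 26.75
position: [641.9, 0.3, 184.9]
tool_rot: [-0.0, 0.765, 0.644, -0.0]
contact_force: [-0.4, 0.1, -1.0]
gripper_width: 1.0
gripper_force: 0.0
clock: 27.75
position: [641.9, 0.3, 185.2]
tool_rot: [-0.0, 0.765, 0.644, -0.0]
contact_force: [-0.3, 0.1, -0.4]
gripper_width: 0.107
gripper_force: 59.6
```

```bash
python3 -m handwheel '[[0,0,-0.4,0,0],[0,0,-0.6,0,0],[0,0,-0.8,0,0],[0,0,-0.8,0,0],[0,0,-0.8,0,0],[0,0,-0.8,0,0],[0,0,-0.7,0,0],[0,0,-0.5,0,0]]' && python3 -m handwheel '[[0,0,0,0,0],[0,0,0,0,0],[0,-0.8,0,0,0],[0,-1.6,0,0,0],[0,-2,0,0,0],[0,-2,0,0,0],[0,-2,0,0,0],[0,-2,0,0,0]]';  python3 -c "
from h import *
y=np.array([.052,.9986])
p=np.array([429,290])+31*y
to(*p,200,87)"
```

```text
clock: 28.75
position: [641.9, 0.3, 239.7]
tool_rot: [0.0, 0.765, 0.644, 0.0]
contact_force: [0.2, -0.6, -5.5]
gripper_width: 0.104
gripper_force: 58.9
clock: 29.75
position: [537.6, 18.4, 239.3]
tool_rot: [-0.0, 0.765, 0.644, -0.0]
contact_force: [-0.1, -1.0, -4.4]
gripper_width: 0.103
gripper_force: 58.9
t 29.75 p [537.6  18.4 239.3] ang 80.1 tilt 0.03 w 0.103 F [-0.1 -1.  -4.4]
turn -6.9 shift cm [ 29.65 -12.26   3.93] q [ 0.14  0.39 -0.38  2.    0.2   0.79 -0.53]
```

```bash
python3 -m handwheel '[[0,0,0,-6.9,0],[2,-0.8,0,0,0],[4,-1.7,0,0,0],[5,-2.1,0,0,0],[5,-2.1,0,0,0],[5,-2.1,0,0,0],[5,-2.1,0,0,0],[3.6,-1.3,0,0,0]]' && python3 -m handwheel '[[0,0,0,0,0],[0,0,0.5,0,0],[0,0,1,0,0],[0,0,1.5,0,0],[0,0,1.5,0,0],[0,0,1.5,0,0],[0,0,1,0,0],[0,0,0.5,0,0]]';  python3 - <<'E'
from h import *
y=np.array([.052,.9986])
to(*(np.array([429,290])+31*y),129.5,87)
c=cam('wrist');t=cam('scene')
save('mat.png',np.hstack([cv2.resize(c['f'],(400,300)),cv2.resize(t['f'][230:380,340:540],(400,300),interpolation=cv2.INTER_CUBIC)]))
E
```

```text
clock: 30.75
position: [430.7, 322.2, 239.6]
tool_rot: [-0.0, 0.724, 0.689, 0.0]
contact_force: [0.6, -0.5, -5.0]
gripper_width: 0.107
gripper_force: 59.0
clock: 31.75
position: [432.9, 320.1, 163.4]
tool_rot: [-0.0, 0.725, 0.688, -0.0]
contact_force: [0.5, 0.2, -5.0]
gripper_width: 0.103
gripper_force: 58.7
t 31.75 p [432.9 320.1 163.4] ang 87.0 tilt 0.06 w 0.103 F [ 0.5  0.2 -5. ]
turn 0.0 shift cm [ 0.08 -0.23  3.39] q [-0.45  0.5  -0.4   2.07  0.32  0.63 -1.13]
```

View pics/mat.png

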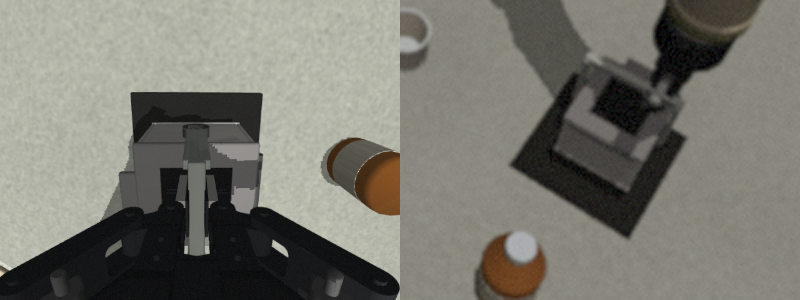

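The bucket is centred over the mat across u (mat 131–262, bucket 133–260), and the scene inset shows it inside the mat. I lower it gently.

```bash
python3 -c "
from h import *
c=cam('wrist');print(unproj(c,[(210,149),(419,150)],6))"
python3 -m handwheel '[[0,0,0.4,0,0],[0,-0.2,0.7,0,0],[0,0,0.7,0,0],[0,0,0.5,0,0],[0,0,0.4,0,0],[0,0,0.2,0,0],[0,0,0.15,0,0],[0,0,0.1,0,0]]'; python3 -c "
from h import *
to(0,0,129.5,87)"
```

```text
[[351.09152363 377.11475914   6.        ]
 [517.6531661  367.76938455   6.        ]]
clock: 32.9
position: [431.2, 320.3, 132.8]
tool_rot: [-0.0, 0.725, 0.688, 0.0]
contact_force: [-0.8, -0.9, -5.8]
gripper_width: 0.102
gripper_force: 58.7
t 32.90 p [431.2 320.3 132.8] ang 87.0 tilt 0.01 w 0.102 F [-0.8 -0.9 -5.8]
turn 0.0 shift cm [-34.24 -41.38   0.32] q [-0.48  0.54 -0.37  2.1   0.36  0.56 -1.17]
```

```bash
python3 -m handwheel '[[0,0,0.1,0,0],[0,0,0.1,0,0],[0,0,0.1,0,0],[0,0,0.1,0,0],[0,0,0,0,0],[0,0,0,0,0],[0,0,0,0,0],[0,0,0,0,0]]'; python3 -c "
from h import *
to(0,0,129.5,87);print(arm.get_obs()['moment'])"
```

```text
clock: 33.9
position: [431.1, 321.7, 129.6]
tool_rot: [-0.0, 0.725, 0.689, 0.001]
contact_force: [-2.2, 4.4, 5.4]
gripper_width: 0.1
gripper_force: 60.1
t 33.90 p [431.1 321.7 129.6] ang 87.1 tilt 0.14 w 0.100 F [-2.2  4.4  5.4]
turn 0.1 shift cm [-34.39 -41.37  -0.11] q [-0.48  0.54 -0.37  2.1   0.36  0.55 -1.17]
[ 0.78671567  0.6242853  -0.07291937]
```

```bash
python3 -m handwheel '[[0,0,0,0,1.3],[0,0,0,0,1.5],[0,0,0,0,2],[0,0,0,0,3],[0,0,0,0,5],[0,0,0,0,7],[0,0,0,0,8.5],[0,0,0,0,8.5]]' && python3 -m handwheel '[[0,0,-0.4,0,8.5],[0,0,-1,0,8.5],[0,0,-2,0,8.5],[0,0,-2,0,8.5],[0,0,-2,0,8.5],[0,0,-2,0,8.5],[0,0,-1,0,8.5],[0,0,0,0,8.5]]'
python3 - <<'E'
from h import *
to(431,321,129.5,87)
c=cam('wrist')
for n in ('bucket','bail_mid','cap'):
    print(n,[(round(r['p'],2),np.round(r['centre'])) for r in viewer.find_in('wrist',n)][:2])
s=cam('scene')
print([(round(r['p'],2),np.round(r['centre'])) for r in viewer.find_in('scene','hook')][:2])
save('end.png',np.hstack([cv2.resize(c['f'],(400,300)),cv2.resize(s['f'][230:380,230:540],(400,300))]))
E
```

```text
clock: 34.9
position: [431.1, 320.3, 128.8]
tool_rot: [0.0, 0.725, 0.688, 0.0]
contact_force: [0.1, -0.4, -0.0]
gripper_width: 0.996
gripper_force: 0.0
clock: 35.9
position: [431.4, 320.4, 233.5]
tool_rot: [0.0, 0.725, 0.688, 0.001]
contact_force: [-0.9, -0.2, -0.3]
gripper_width: 0.996
gripper_force: 0.0
t 35.90 p [431.4 320.4 233.5] ang 87.0 tilt 0.08 w 0.996 F [-0.9 -0.2 -0.3]
turn -0.0 shift cm [ 0.05 -0.05 10.4 ] q [-0.41  0.4  -0.46  2.01  0.25  0.78 -1.06]
bucket [(0.77, array([428., 298.,  92.]))]
bail_mid [(0.77, array([426., 297.,  93.]))]
cap [(0.95, array([421., 298.,  94.]))]
[(0.57, array([664., -34., 227.]))]
```

View pics/end.png

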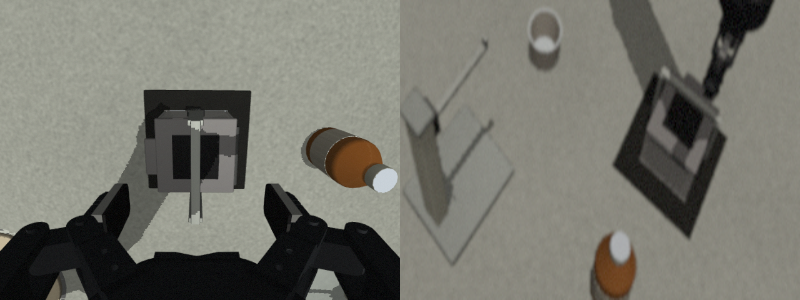

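The bucket stands upright in the middle of the mat (wrist 196,150) with its cap closed. The hook is empty and back at the top, and the gripper is clear.

```bash
python3 -c "
from bench import arm
print(arm.job_done())"
```

```text
the job is handed in; nothing more can be done
None
```

I handed the job in at about 36 s with no verdict returned: the cap was pressed shut (about 9 N at closed height), the bucket hung on the hook and was seen still for over a second, and it now stands on the middle of the mat, cap closed.

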